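# Slide the drip tray home into the coffee machine

## Robot

A 6-joint arm with a two-finger parallel gripper is mounted at the origin on a cart in front of the work surface, level with it; the furniture and walls round the work are solid. World frame = base frame: x ahead of the robot, y to its left, z up, the work surface at z = 0. Lengths are in m, angles in degrees, forces in N, time in s.
With the tool pointing down it reaches from about 0.275 to 0.75 m from the base axis. Payload 10.2 kg.
Tool frame: the origin (TCP) lies midway between the tips of the shut fingers; the grasp point (between the pads) lies 19 mm behind it; x points along the fingers, y is the direction in which the jaws open and shut, and the axes are right-handed (so a half turn about x gives the same grasp; the last joint's range is limited). The gripper opens to 85 mm and grips with 20 to 120 N. Pads are 22 mm wide; open, the fingers measure 114 mm over their backs; the gripper's body (76 mm by 85 mm) begins 54 mm behind the grasp point. The pads swing forward as they close: fully open they stand 13 mm farther back than shut.
Start: joints at [-82.586, 17.928, 85.812, -0, 76.261, -12.8], TCP at [0.181, -0.493, 0.231] pointing down, gripper open.
Joint ranges: [-168.41, 168.41], [-55.51, 124.54], [10.69, 146.95], [-70.63, 250.63], [1, 178], [-165.06, 165.06]. Speed limits (degrees/s): [136.94, 136.94, 172.46, 180, 180, 180].

## Interface

Orientations are given as a 3x3 rotation matrix whose columns are the frame's x, y, z axes.
In Python, from cell import status, vision, order gives the robot as it stands.
- The arm moves only by the shell command python3 -m creep 'ROWS' [OPENING] [FORCE]. ROWS is JSON, a list of rows, each a list of 6 numbers: the shift along the tool's x, y, z in mm, then the turn, a rotation vector about the tool's x, y, z in degrees. In form: [[x, y, z, ax, ay, az], ...]. A call has 1 to 20 rows; each row shifts and turns the commanded pose from where the row before left it, along the tool's axes as they then stand; what a row does not reach is not made up. A row lasts 1/12 s, in which the tool goes at most 41.7 mm and 7.16 degrees, less where a joint would pass 70% of its speed; a pose out of reach is approached as far as the arm can. A call with a gripper value outside its range is refused whole. OPENING is the opening, from 0 (shut) to 1 (fully open), set as the call begins (- or left out, the last holds). The fingers move at their own pace and stop on an object; FORCE is the grip in N (left out, the last holds). Time passes only in rows, so rows that do not move let the fingers close. It gives the time, the measured TCP pose, the force and the opening at its end, in the units of the state.
- status.read_state(): the state, without advancing time (a new reading comes with each control period).
- vision.grab_frame(name): name is "scene" or "top" or "wrist"; returns the picture (480x640x3 uint8, blue, green, red); there is no depth.
- vision.camera_model(name): a dict with "intrinsics" (3x3 intrinsics, pixels), "R" (3x3) and "t" (3): a world point X has camera coordinates R X + t. Camera axes: x right, y down, z forward; pixel columns grow to the right and rows downward; lengths in m; the calibration is good to about 2 mm. A picture is of the moment at which its call begins: read the wrist's pose just before it. camera_model takes no time and is no camera call; for the wrist camera it gives the pose at the moment of the call.
- order.job_done(): hands the job in, once; it reports no verdict.
The state is a dict: "time": time; "joints": joint angles; "qvel": joint speeds; "tau": joint torques, N m; "tcp_pos": TCP position; "orientation": TCP orientation; "ft_force": force on the tool from outside, world axes, zero at the start; "torque": the same for the moment, N m; "opening": opening from 0.0 (shut) to 1.0 (fully open).
Only numpy, scipy, OpenCV 4.12 (cv2) and the standard library are available. Lean on these libraries where they do the work, as an engineer would, in place of code of your own. Each camera call takes 0.05 s, during which the arm holds its last target.

## Task

The drip tray of the coffee machine has been emptied and left askew on the worktop in front of the machine. Push it back into place with the fingers: line it up, slide it along the worktop through the narrow gap between the machine's two foot arms, and push until it is fully home against the stop at the back. Only push it, never pick it up or tip it, and leave the mug, spice jar, timer and teaspoon that lie about undisturbed.

Things in the scene. Friction and masses are not known exactly. Their poses are not given: they have to be found in the camera images.
- coffee_machine: Compact dark-steel coffee machine, fixed, 0.31 m high, 192 mm wide. Origin: on the worktop, midway between its two foot arms, on the upright stop face at the back of the bay; x points level into the machine, y to the left as one looks into the bay, z up. Body behind x = 0; the head with spout and buttons overhangs the bay, above z = 0.19 m, to x = -65 mm; nothing tall is farther forward.
- bay_mouth (a point): On the worktop, midway between the half-round noses (14 mm radius in plan) of the black foot arms; axes as the machine's. The arms are 28 mm wide, 45 mm high, 104 mm long along x from here back to the stop; the open bay between them is 136 mm wide with the bare worktop as floor.
- drip_tray: Loose drip tray, black plastic with flush steel grate, flat on the worktop, 0.3 to 0.65 kg; 110 mm deep (x), 130 mm wide (y), 34 mm high, upright sides, solid to touch. Origin: centre of its underside; x points to its back edge. It starts outside the bay, 190 to 215 mm before the stop, up to 60 mm off the bay's middle line and turned up to 0.4 rad; home, it is at x = -55 mm, y = 0 in the machine's frame.
- tray_back (a point): Middle of the tray's back edge at its underside: the edge that goes into the machine first (corners rounded, 10 mm radius). In the bay the tray has 3 mm of play on each side. Fully home, this point rests at the machine's origin, the axes of tray and machine are parallel, and the front edge stands 6 mm proud of the noses.
- mug: Green mug, 92 mm across, 95 mm high, 128 mm with its handle, loose; bystander, stands left of the machine. Origin: centre of the underside of its extents.
- spice_jar: Spice jar with a dark cap, 41 mm across, 105 mm high, loose; bystander, stands close to the right of the machine. Origin: centre of its underside.
- timer: Round kitchen timer with a red top, 60 mm across, 48 mm high, loose; bystander, on the left. Origin: centre of its underside.
- teaspoon: Steel teaspoon lying flat, 132x28x11 mm, loose; bystander, on the left. Origin: centre of its underside, x along its length.

How it is judged:
By the outcome, as a careful person would: the job done as asked, in the order asked, and still so for the second after the job is handed in, with the robot touching nothing.
It also fails if it takes over 64 s, if anything falls off the work surface, if the arm or the gripper's body presses on something with over 40 N, if the wrist force passes 120 N, or if a joint passes its speed limit or range.

## Working session

There is one attempt and no reset: what is moved stays moved. The work goes in short steps, Python scripts to look and compute and a shell command to move; the robot and the scene stay as the last step left them, time stands still between calls to the robot, and variables do not carry over. Pictures are saved under pics/ and viewed, and the job is handed in when it is done.

```bash
ls; mkdir -p pics; python3 - <<'E'
from cell import status, vision
import cv2,json
s=status.read_state(); print(s)
for n in ("scene","top"):
    m=vision.camera_model(n); print(n,m)
    cv2.imwrite(f"pics/{n}0.png",vision.grab_frame(n))
E
```

```text
pics
{'time': 0.0, 'joints': array([-8.25862682e+01,  1.79586894e+01,  8.58533958e+01, -3.60247979e-04,
        7.62604770e+01, -1.28000531e+01]), 'qvel': array([-0.00371735, -0.0771294 , -0.02426756, -0.00073612, -0.01404986,
        0.05905869]), 'tau': array([-2.39825873e-03, -4.12278879e+01, -2.59746820e+01, -3.24565435e-04,
        4.09317494e-03, -8.48605794e-06]), 'tcp_pos': array([ 0.18135232, -0.49241428,  0.23074585]), 'orientation': array([[-1.69470564e-04,  3.45525282e-01, -9.38409426e-01],
       [ 1.25507357e-03, -9.38408627e-01, -3.45525214e-01],
       [-9.99999198e-01, -1.23632922e-03, -2.74627009e-04]]), 'ft_force': array([-0.6028427 , -0.32747159,  0.68010222]), 'torque': array([-0.02547046, -0.01471733,  0.04880072]), 'opening': 1.0044266806738564}
scene {'intrinsics': array([[482.9164343 ,   0.        , 328.64419616],
       [  0.        , 482.9164343 , 232.63606384],
       [  0.        ,   0.        ,   1.        ]]), 'R': array([[-0.75581432, -0.65455059, -0.01755703],
       [-0.3056083 ,  0.37634816, -0.87462313],
       [ 0.57909264, -0.65568711, -0.48448542]]), 't': array([0.60809989, 0.12357926, 0.67476709])}
top {'intrinsics': array([[532.13251403,   0.        , 322.7703868 ],
       [  0.        , 532.13251403, 235.62235771],
       [  0.        ,   0.        ,   1.        ]]), 'R': array([[-0.08064735, -0.99674205, -0.00113789],
       [-0.96567534,  0.07841641, -0.2476328 ],
       [ 0.24691525, -0.0188721 , -0.96885329]]), 't': array([0.26869843, 0.58538471, 0.95793948])}
```

View pics/scene0.png

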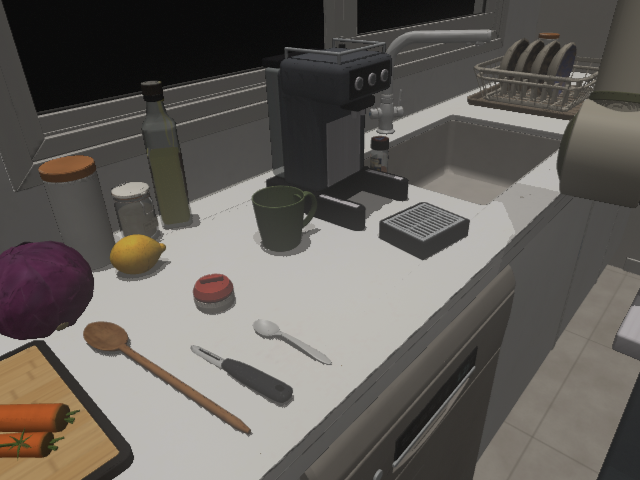

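View pics/top0.png

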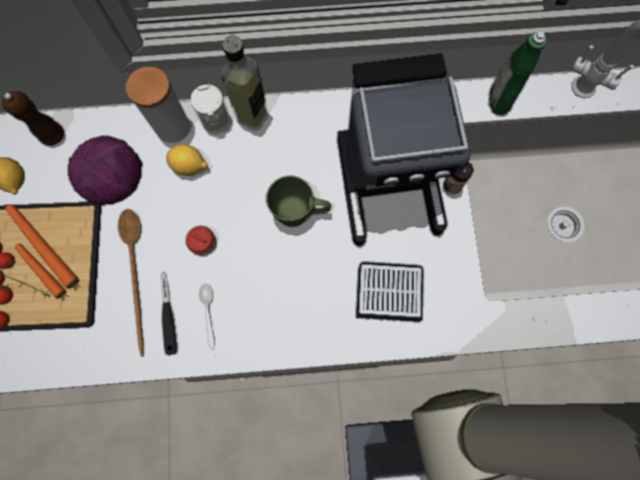

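The scene shows the tray (top picture about 390,291) in front of the bay. The noses are at about (360,240) and (438,230). The mug's handle (325,206) is close to the left arm, and the jar (459,178) stands to the right. I'll enlarge this area.

```bash
python3 - <<'E'
import cv2
a=cv2.imread("pics/top0.png")[165:335,335:485]
a=cv2.convertScaleAbs(a,alpha=1.6,beta=25)
cv2.imwrite("pics/topc.png",cv2.resize(a,None,fx=3.5,fy=3.5,interpolation=cv2.INTER_CUBIC))
a=cv2.imread("pics/scene0.png")[160:270,285:485]
a=cv2.convertScaleAbs(a,alpha=1.6,beta=25)
cv2.imwrite("pics/scenec.png",cv2.resize(a,None,fx=4,fy=4,interpolation=cv2.INTER_CUBIC))
E
```

```text
(no output)
```

View pics/topc.png

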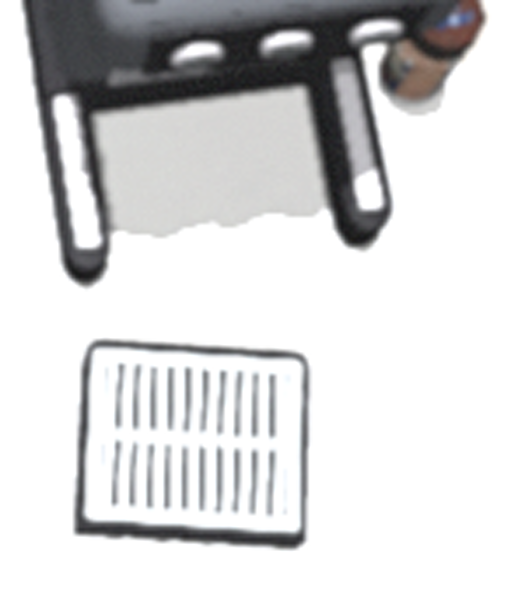

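View pics/scenec.png

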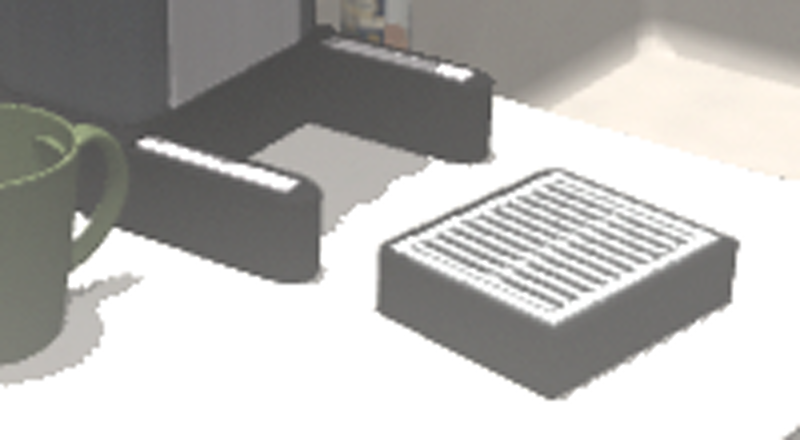

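```bash
cat > fit.py <<'E'
import numpy as np, cv2
from scipy.optimize import least_squares
from cell import vision
def proj(P,m):
    c=P@m["R"].T+m["t"]; u=c@m["intrinsics"].T; return u[:,:2]/u[:,2:]
def place(xy,z,pose):
    x,y,a=pose; c,s=np.cos(a),np.sin(a)
    p=xy@np.array([[c,s],[-s,c]])+[x,y]
    return np.vstack([np.c_[p,np.full(len(p),q)] for q in (0,z)])
def arcs(cs,r):
    t=np.linspace(0,2*np.pi,49); return np.vstack([np.c_[c[0]+r*np.cos(t),c[1]+r*np.sin(t)] for c in cs])
TR=(arcs([(sx*.045,sy*.055) for sx in(-1,1) for sy in(-1,1)],.010),.034)
def ARM(s): return (np.vstack([arcs([(-.090,s*.082)],.014),[[0.0,s*.068],[0.0,s*.096]]]),.045)
def hull(shape,pose,m): return cv2.convexHull(proj(place(shape[0],shape[1],pose),m).astype(np.float32))
def fit(items,p0):  # items: (shape,cam,pts)
    ms={n:vision.camera_model(n) for n in("top","scene")}
    def f(p): 
        return np.concatenate([[cv2.pointPolygonTest(hull(s,p,ms[c]),(float(a),float(b)),True) for a,b in pts] for s,c,pts in items])
    r=least_squares(f,p0,x_scale=[.01,.01,.05],diff_step=1e-3,loss="soft_l1"); return r.x,f(r.x)
def draw(im,shape,pose,m,off,k,col=(0,0,255)):
    for z in (0,shape[1]):
        n=len(shape[0]); q=place(shape[0],shape[1],pose); q=q[:n] if z==0 else q[n:]
        h=cv2.convexHull(proj(q,m).astype(np.float32)).reshape(-1,2)
        cv2.polylines(im,[np.int32(np.round((h-off+.5)*k-.5))],True,col if z else (0,200,0),1)
def unc(pts,off,k): return (np.array(pts,float)+.5)/k-.5+off
E
cat > run1.py <<'E'
from fit import *
T=lambda p:unc(p,(335,165),3.5); S=lambda p:unc(p,(285,160),4)
tray,r=fit([(TR,"top",T([(87,400),(81,480),(77,530),(120,539),(200,543),(280,547),(303,540),(306,450),(308,370),(150,343),(220,348),(280,353)])),
 (TR,"scene",S([(377,280),(378,310),(420,332),(480,363),(552,399),(600,373),(680,329),(733,302),(738,245),(680,219),(620,195),(555,168),(500,186),(440,213),(395,238)]))],[.45,-.1,0])
print(tray,np.round(r,1))
mac,r2=fit([(ARM(1),"top",T([(86,284),(64,265),(52,200),(104,200),(108,230)])),(ARM(-1),"top",T([(362,248),(391,215),(320,120),(331,200),(337,228)])),
 (ARM(1),"scene",S([(100,222),(180,247),(260,272),(295,282),(320,220)])),(ARM(-1),"scene",S([(491,100),(491,140),(470,161),(440,155),(400,147)]))],[.66,-.14,.1])
print(mac,np.round(r2,1))
c,s=np.cos(mac[2]),np.sin(mac[2]);d=tray[:2]-mac[:2]
print("tray in mach mm",1e3*(c*d[0]+s*d[1]),1e3*(-s*d[0]+c*d[1]),np.degrees(tray[2]-mac[2]),"mac yaw",np.degrees(mac[2]))
for n,off,k,sz in(("top",(335,165),3.5,(170,150)),("scene",(285,160),4,(110,200))):
    a=cv2.imread(f"pics/{n}0.png")[off[1]:off[1]+sz[0],off[0]:off[0]+sz[1]]
    a=cv2.resize(cv2.convertScaleAbs(a,alpha=1.6,beta=25),None,fx=k,fy=k,interpolation=cv2.INTER_CUBIC)
    m=vision.camera_model(n)
    for sh,p in((TR,tray),(ARM(1),mac),(ARM(-1),mac)): draw(a,sh,p,m,np.array(off),k)
    cv2.imwrite(f"pics/{n}fit.png",a)
m=vision.camera_model("top");print("cam",-m["R"].T@m["t"])
E
python3 run1.py
```

```text
[ 0.49360985  0.09301206 -0.143165  ] [ 1.   0.4 -0.9  0.3  0.6  0.9  1.3  3.1  2.9  0.6  0.8  1.2 -0.1  0.4
  1.6  1.4  0.4  1.4  1.2 -2.1 -1.4  0.8  0.8 -0.1 -0.6 -0.7  0.4]
[0.70482155 0.06582877 0.04964394] [-0.4 -0.2 -0.8  2.   2.2 -0.1  1.8  1.1 -0.   0.2 -5.6  1.5  2.2  1.
 -1.3 -0.3 -1.   1.5  2.1  1.3]
tray in mach mm -209.6025463697206 37.63087131643244 -11.047138476521296 mac yaw 2.8443881569521254
cam [0.35043152 0.23999759 1.07336902]
```

View pics/topfit.png

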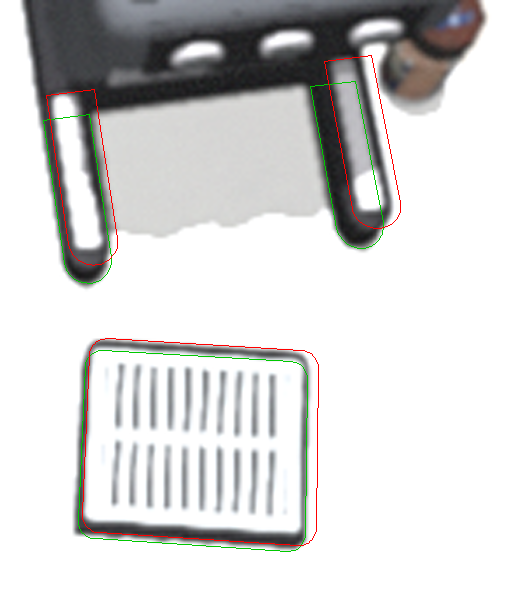

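View pics/scenefit.png

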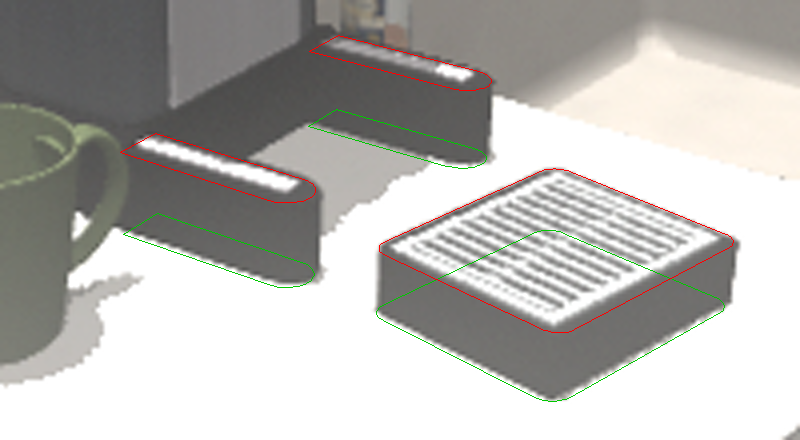

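The fit shows the top picture's outlines about 3 px narrower than the model. I'll check the raw pixels.

```bash
python3 - <<'E'
import cv2
a=cv2.imread("pics/top0.png")
g=cv2.cvtColor(a,cv2.COLOR_BGR2GRAY)
print(g[290,350:432]); print(g[255:330,390]); print(g[220,345:455])
c=a[225:330,345:450]
cv2.imwrite("pics/tcraw.png",cv2.resize(c,None,fx=5.7,fy=5.7,interpolation=cv2.INTER_NEAREST))
E
```

```text
[217 216 218 218 218 204 155  83  35  65 130 184 202 186 170 188 193 159
 132 143 182 198 183 165 165 188 197 190 181 179 186 183 182 185 191 192
 183 183 190 197 192 176 180 199 208 197 167 159 170 193 191 163 149 161
 186 189 159 145 155 185 189 157 132 143 179 184 167 181 199 185 132  64
  59 126 187 213 218 217 217 217 216 216]
[217 217 218 217 217 218 209 179 115  46  66 136 186 198 180 168 169 171
 171 171 170 169 170 169 168 169 171 168 169 169 170 170 171 176 185 192
 193 190 189 190 190 190 189 189 189 190 191 190 191 190 190 191 189 189
 189 185 185 198 203 171 108  47  23  19  64 139 197 217 217 216 216 216
 216 216 216]
[219 219 213 180 120  56  26  29  46 112 182 215 220 219 206 164  99  39
  15  44  81 106 118 121 119 119 119 119 119 119 118 120 118 118 119 119
 118 119 118 119 119 118 117 119 118 117 118 119 119 118 118 119 119 118
 117 117 116 118 116 117 117 116 117 117 118 118 117 117 117 118 118 118
 117 117 117 117 117 116 118 117 117 111  88  54  23   0   5  15  23  26
  36  86 152 197 214 217 215 199 145  76  37  89 159 202 215 217 216 217
 216 216]
```

View pics/tcraw.png

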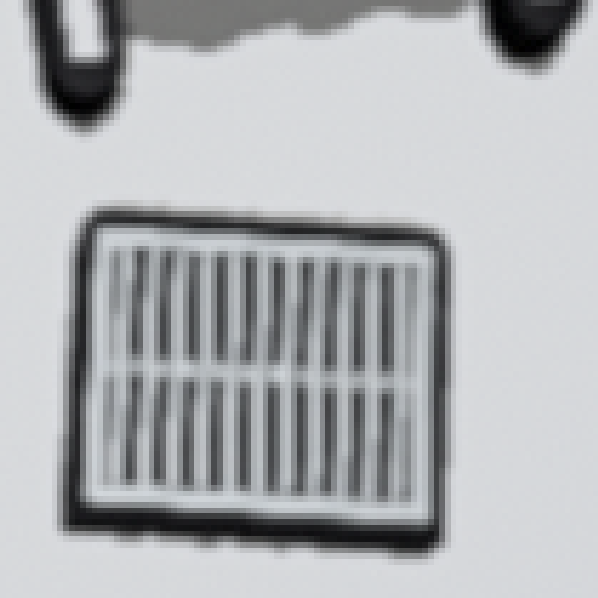

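The half-level edges at row 290 sit at columns 356.4 and 423.1, wider than I read. I'll refit with sub-pixel threshold contours.

```bash
cat >> fit.py <<'E'
def edges(im,box,k=4,th=125):
    x0,y0,x1,y1=box; g=cv2.cvtColor(im,cv2.COLOR_BGR2GRAY)[y0:y1,x0:x1]
    g=cv2.resize(g,None,fx=k,fy=k,interpolation=cv2.INTER_LINEAR)
    cs,_=cv2.findContours((g<th).astype(np.uint8),cv2.RETR_EXTERNAL,cv2.CHAIN_APPROX_NONE)
    c=max(cs,key=cv2.contourArea).reshape(-1,2)
    c=c[(c>3).all(1)&(c[:,0]<g.shape[1]-4)&(c[:,1]<g.shape[0]-4)]
    return unc(c[::6],(x0,y0),k)
def rel(tray,mac):
    c,s=np.cos(mac[2]),np.sin(mac[2]);d=tray[:2]-mac[:2]
    return 1e3*(c*d[0]+s*d[1]),1e3*(-s*d[0]+c*d[1]),np.degrees(tray[2]-mac[2])
E
cat > run2.py <<'E'
from fit import *
t=cv2.imread("pics/top0.png");s=cv2.imread("pics/scene0.png")
et=edges(t,(345,255,435,330)); es=edges(s,(372,196,480,262),th=115)
sel=lambda e,f:e[[f(*q) for q in e]]
p0=[.49,.09,-.14]
for it in ([(TR,"top",et)],[(TR,"scene",es)],[(TR,"top",et),(TR,"scene",es)]):
    tray,r=fit(it,p0); print("tray",np.round(tray,4),"rms",np.sqrt((r**2).mean()),"max",abs(r).max())
# arms
# left arm: outer edge+nose ; right arm: nose+outer
el=edges(t,(338,205,380,250),th=80); er=edges(t,(415,195,452,240),th=80)
S=lambda p:unc(p,(285,160),4)
sl=[(100,222),(180,247),(260,272),(295,282),(320,220)];sr=[(491,100),(491,140),(470,161),(440,155)]
el=sel(el,lambda x,y:(y>232) or x<353); er=sel(er,lambda x,y:y>228 or x>442 )
A=[(ARM(1),"top",el),(ARM(-1),"top",er)];B=[(ARM(1),"scene",S(sl)),(ARM(-1),"scene",S(sr))]
for it in (A,B,A+B):
    mac,r=fit(it,[.7,.066,.05]); print("mac",np.round(mac,4),"rms",np.sqrt((r**2).mean()),abs(r).max(),"rel",rel(tray,mac))
for n,off,k,sz in(("top",(335,165),3.5,(170,150)),("scene",(285,160),4,(110,200))):
    a=cv2.imread(f"pics/{n}0.png")[off[1]:off[1]+sz[0],off[0]:off[0]+sz[1]]
    a=cv2.resize(a,None,fx=k,fy=k,interpolation=cv2.INTER_CUBIC)
    m=vision.camera_model(n)
    for sh,p in((TR,tray),(ARM(1),mac),(ARM(-1),mac)): draw(a,sh,p,m,np.array(off),k)
    for q in (np.vstack([et,el,er]) if n=="top" else es): cv2.circle(a,tuple(int(v) for v in (q-off+.5)*k),1,(255,0,0),-1)
    cv2.imwrite(f"pics/{n}fit2.png",a)
E
python3 run2.py
```

```text
tray [ 0.4944  0.0968 -0.1469] rms 0.4964899647834146 max 1.1551652530558
tray [ 0.4941  0.0912 -0.1567] rms 0.5317737922328163 max 1.276523089947711
tray [ 0.4941  0.0952 -0.1486] rms 0.9087222157190978 max 2.325968101628925
mac [0.7072 0.0673 0.0336] rms 2.247804412248081 6.377979771036229 rel (np.float64(-211.9567010447255), np.float64(35.063497407412285), np.float64(-10.438682972210595))
mac [0.7075 0.0597 0.0523] rms 2.302267121748148 6.801397170668988 rel (np.float64(-211.2430372960068), np.float64(46.67588218810355), np.float64(-11.509081588805966))
mac [0.7069 0.0672 0.0344] rms 2.2773884862602864 6.528080775989615 rel (np.float64(-211.68590391402296), np.float64(35.35873248912068), np.float64(-10.484027849362148))
```

View pics/topfit2.png

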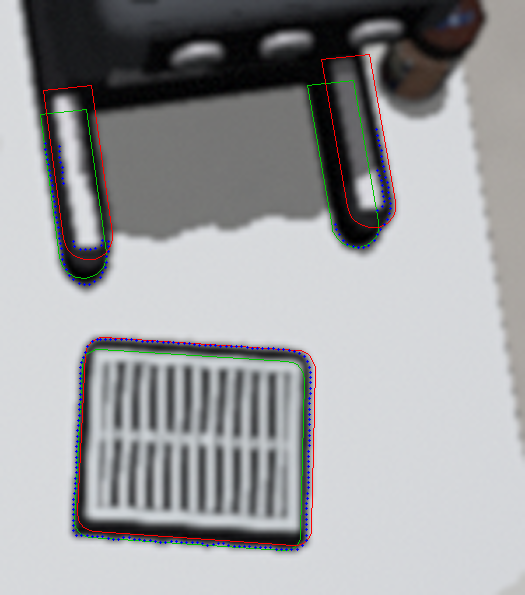

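View pics/scenefit2.png

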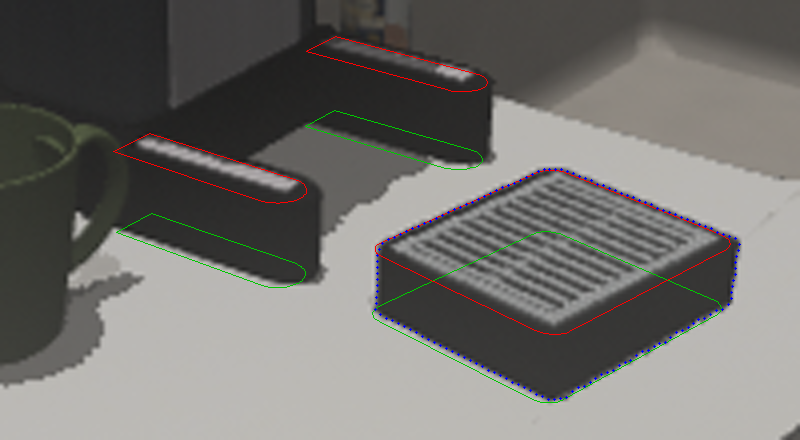

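```bash
cat > run3.py <<'E'
from fit import *
t=cv2.imread("pics/top0.png");s=cv2.imread("pics/scene0.png")
def scan(g,start,d,th,n=60):
    p=np.array(start,float);d=np.array(d,float);v=None
    for i in range(n):
        q=p+i*d; w=float(g[int(q[1]),int(q[0])])
        if w<th:
            return q-d*((th-w)/(v-w)) if v is not None else q
        v=w
gt=cv2.cvtColor(t,cv2.COLOR_BGR2GRAY);gs=cv2.cvtColor(s,cv2.COLOR_BGR2GRAY)
L=[scan(gt,(335,y),(1,0),120) for y in range(205,233,3)]+[scan(gt,(395,y),(-1,0),65) for y in range(200,226,3)]+[scan(gt,(x,255),(0,-1),120) for x in range(355,363)]
R=[scan(gt,(395,y),(1,0),65) for y in range(195,222,3)]+[scan(gt,(458,y),(-1,0),120) for y in range(212,226,3)]+[scan(gt,(x,250),(0,-1),120) for x in range(432,441)]
# scene: left arm bottom (scan up), right side (scan left) ; right arm
SL=[scan(gs,(x,245),(0,-1),115) for x in range(315,362,4)]+[scan(gs,(380,y),(-1,0),85) for y in (209,)]
SR=[scan(gs,(418,y),(-1,0),115) for y in range(185,197,2)]+[scan(gs,(x,212),(0,-1),115) for x in range(396,405,1)]
et=edges(t,(345,255,435,330)); es=edges(s,(372,196,480,262),th=115)
A=[(ARM(1),"top",L),(ARM(-1),"top",R)];B=[(ARM(1),"scene",SL),(ARM(-1),"scene",SR)]
for ta,it in (([(TR,"top",et)],A),([(TR,"scene",es)],B),([(TR,"top",et),(TR,"scene",es)],A+B)):
    tray,r=fit(ta,[.49,.09,-.14]);mac,r=fit(it,[.7,.066,.05]); print("tray",np.round(tray,4),"mac",np.round(mac,4),np.round(r,1),"rel",rel(tray,mac))
for n,off,k,sz in(("top",(335,165),3.5,(170,150)),("scene",(285,160),4,(110,200))):
    a=cv2.imread(f"pics/{n}0.png")[off[1]:off[1]+sz[0],off[0]:off[0]+sz[1]]
    a=cv2.resize(a,None,fx=k,fy=k,interpolation=cv2.INTER_CUBIC)
    m=vision.camera_model(n)
    for sh,p in((TR,tray),(ARM(1),mac),(ARM(-1),mac)): draw(a,sh,p,m,np.array(off),k)
    for q in (L+R if n=="top" else SL+SR): cv2.circle(a,tuple(int(v) for v in (q-off+.5)*k),1,(255,0,0),-1)
    cv2.imwrite(f"pics/{n}fit3.png",a)
E
python3 run3.py
```

```text
tray [ 0.4944  0.0968 -0.1469] mac [0.7032 0.0687 0.0548] [ 0.2  0.1  0.1  0.2  0.2  0.3  0.3  0.1  0.3  0.1  0.1  0.3  0.4  0.1
  0.   0.3  0.4  0.3  0.   0.5  0.4  0.2 -0.2 -0.4 -0.4 -0.2  0.   0.1
  0.1  0.2  0.1  0.2  0.2  0.1  0.2  0.1  0.7  0.7  0.7  0.7  1.   0.7
  0.3  0.2  0.2  0.2  0.  -0.4 -0.5 -0.4] rel (np.float64(-206.8673768778188), np.float64(39.42807867659467), np.float64(-11.56032006066328))
tray [ 0.4941  0.0912 -0.1567] mac [0.7012 0.0656 0.0464] [-13.5 -10.3   0.9   0.7   0.7   0.5   0.8   1.    0.7   1.    1.2   1.3
  -0.8  -9.4   0.9   0.8   0.7   0.6   0.7   0.6   0.8 -10.2 -10.1 -10.
  -9.9  -9.9  -9.8  -9.7] rel (np.float64(-205.69101159903826), np.float64(35.23718775235663), np.float64(-11.639339617600752))
tray [ 0.4941  0.0952 -0.1486] mac [0.7023 0.0681 0.0497] [ -0.1  -0.1  -0.1   0.    0.    0.1   0.1  -0.1   0.2   0.    0.3   0.5
   0.6   0.3   0.2   0.4   0.5   0.4   0.1   0.7   0.6   0.3   0.   -0.2
  -0.2   0.    0.3  -0.1  -0.1   0.   -0.1   0.1   0.1  -0.    0.1  -0.
   0.8   0.8   0.8   0.7   1.1   1.    0.7   0.7   0.8   0.8   0.6   0.3
   0.2   0.2 -12.8  -9.6   1.6   1.4   1.4   1.2   1.4   1.6   1.4   1.6
   1.7   1.4  -1.9 -10.5  -0.3  -0.4  -0.4  -0.5  -0.4   1.1   1.3  -9.9
  -9.8  -9.8  -9.8  -9.8  -9.7  -9.6] rel (np.float64(-206.55847227913807), np.float64(37.420585810190516), np.float64(-11.363436036522758))
```

```bash
python3 -c "
import cv2,numpy as np
a=cv2.imread('pics/topfit3.png');b=cv2.imread('pics/scenefit3.png');a=a[:330]
c=np.zeros((330+300,800,3),np.uint8);b=cv2.resize(b,None,fx=.65,fy=.65)
c[:330,:525]=a;c[330:330+b.shape[0],:b.shape[1]]=b[:300];cv2.imwrite('pics/f3.png',c[:600])"
```

```text
(no output)
```

View pics/f3.png

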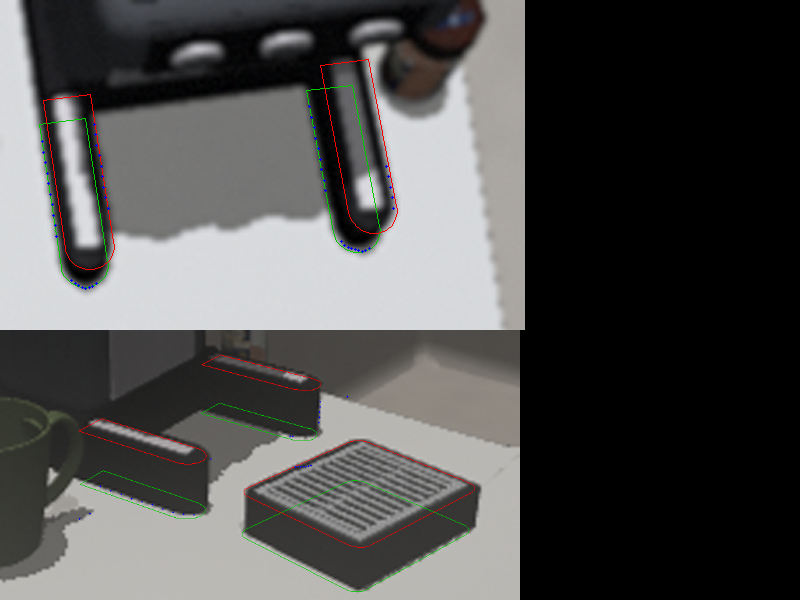

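Both cameras agree to a few mm: the tray is about 207 mm before the stop, 37±3 mm left, and turned −11.6° relative to the machine. The machine is at about (0.703, 0.068) with yaw about 3°.

Plan: push the left side square with two part-open fingers, then push the front edge home.

```bash
python3 -m creep '[[0,-29.2,-28,0,0,0],[0,-29.2,-28,0,0,0],[0,-29.2,-28,0,0,0],[0,-29.2,-28,0,0,0],[0,-29.2,-28,0,0,0],[0,-29.2,-28,0,0,0],[0,-29.2,-28,0,0,0],[0,-29.2,-28,0,0,0],[0,-29.2,-28,0,0,0],[0,-29.2,-28,0,0,0],[0,-29.2,-28,0,0,0],[0,-29.2,-28,0,0,0],[0,-29.2,-28,0,0,0],[0,-29.2,-28,0,0,0],[0,-29.2,-28,0,0,0],[0,-29.2,-28,0,0,0],[0,-29.2,-28,0,0,0],[0,-29.2,-28,0,0,0],[0,-29.2,-28,0,0,0]]' 0.6 20
python3 -m creep '[[0,0,0,-6.63,0,0],[0,0,0,-6.63,0,0],[0,0,0,-6.63,0,0],[0,0,0,-6.63,0,0],[0,0,0,-6.63,0,0],[0,0,0,-6.63,0,0],[0,0,0,-6.63,0,0],[0,0,0,-6.63,0,0],[0,0,0,-6.63,0,0],[0,0,0,-6.63,0,0],[0,0,0,-6.63,0,0],[0,0,0,0,0,0],[0,0,0,0,0,0]]'
```

```text
time: 1.68
tcp_pos: [0.4891, 0.214, 0.2309]
orientation: [[-0.001, 0.346, -0.938], [-0.0, -0.938, -0.346], [-1.0, -0.0, 0.001]]
ft_force: [1.1, -2.3, 0.7]
opening: 0.601
time: 2.77
tcp_pos: [0.4888, 0.2118, 0.2311]
orientation: [[-0.001, 0.999, 0.051], [-0.0, 0.051, -0.999], [-1.0, -0.001, 0.0]]
ft_force: [0.5, 0.4, -0.9]
opening: 0.602
```

```bash
python3 - <<'E'
from cell import vision
import cv2
cv2.imwrite("pics/w1.png",vision.grab_frame("wrist"))
cv2.imwrite("pics/s1.png",vision.grab_frame("scene"))
E
```

```text
(no output)
```

View pics/w1.png

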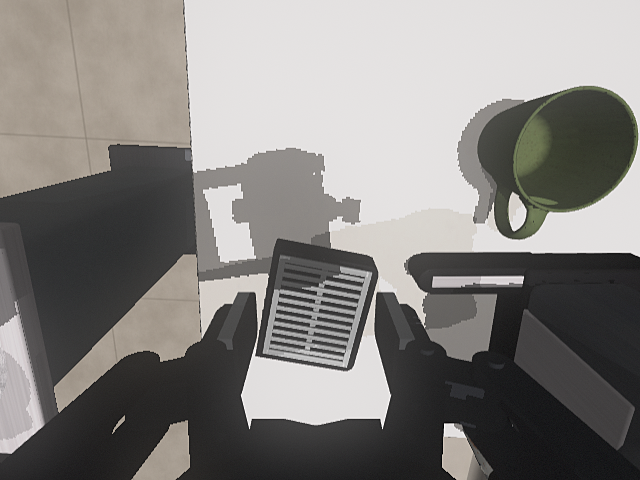

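View pics/s1.png

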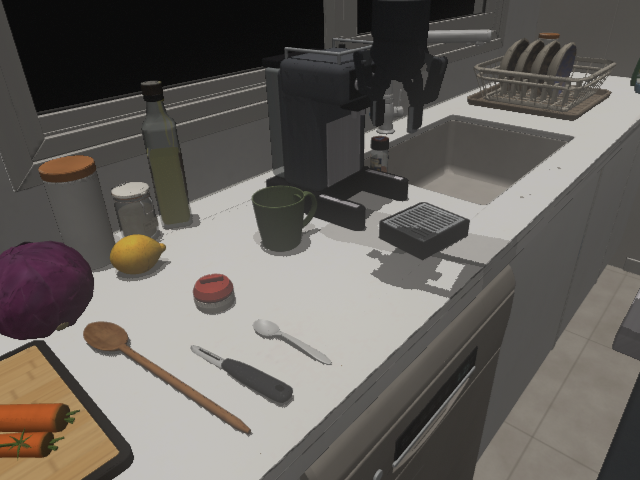

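```bash
cat >> fit.py <<'E'
def ray(px,z,m):
    c=-m["R"].T@m["t"]; d=m["R"].T@np.linalg.solve(m["intrinsics"],[px[0],px[1],1.]); return c+d*(z-c[2])/d[2]
E
python3 - <<'E'
from fit import *
m=vision.camera_model("wrist"); print("cam",-m["R"].T@m["t"])
a=cv2.imread("pics/w1.png")[225:385,240:440]
cv2.imwrite("pics/w1c.png",cv2.resize(cv2.convertScaleAbs(a,alpha=2.2,beta=15),None,fx=3.7,fy=3.7,interpolation=cv2.INTER_CUBIC))
E
```

```text
cam [0.48565548 0.29132436 0.37330895]
```

View pics/w1c.png

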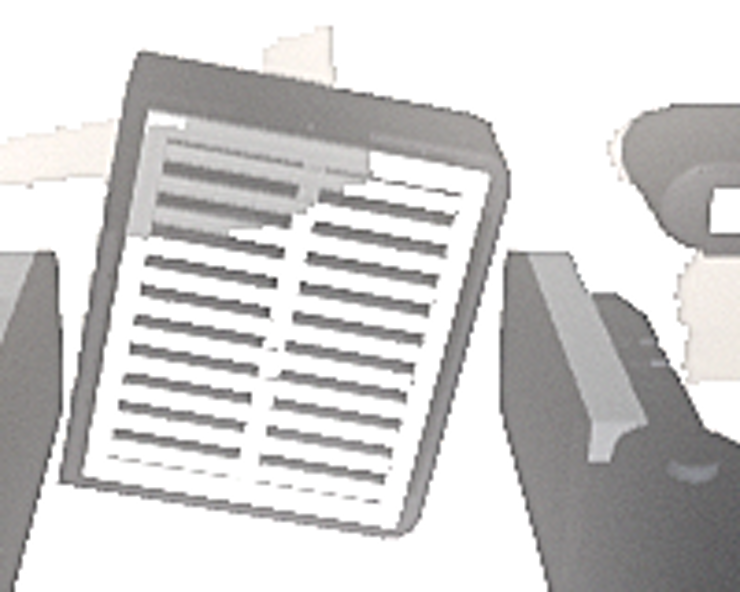

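```bash
python3 - <<'E'
import fit
from fit import *
W=lambda p:unc(p,(240,225),3.7)
m=vision.camera_model("wrist")
src=vision.camera_model
pts=W([(140,54),(220,67),(300,82),(400,101),(480,118),(508,180),(490,260),(470,330),(440,430),(385,537),(250,515),(160,499),(64,478),(90,330),(115,190),(76,400)])
def f(p): return [cv2.pointPolygonTest(hull(TR,p,m),(float(a),float(b)),True) for a,b in pts]
r=least_squares(f,[.49,.09,-.14],x_scale=[.01,.01,.05],diff_step=1e-3,loss="soft_l1");print(r.x,np.round(f(r.x),1))
pa=W([(623,145),(660,107),(730,103),(640,202),(690,248)])
yaw=.053
def g(q): return [cv2.pointPolygonTest(hull(ARM(1),[q[0],q[1],yaw],m),(float(a),float(b)),True) for a,b in pa]
q=least_squares(g,[.703,.068],diff_step=1e-3,loss="soft_l1");print(q.x,np.round(g(q.x),1)); print(rel(r.x,[*q.x,yaw]))
E
```

```text
[ 0.49429615  0.09486131 -0.1202589 ] [-1.4  0.7  1.2  1.9  1.2  0.2  0.   0.8  2.2  1.1  1.7  2.5  0.   2.2
  3.5  1.2]
[0.7034367  0.06647106] [ 0.2  0.5 -0.1 -1.5  1.7]
(np.float64(-207.34290609017557), np.float64(39.429641216710415), np.float64(-9.927003468287712))
```

```bash
python3 -m creep '[[36,0,0,0,0,0],[36,0,0,0,0,0],[36,0,0,0,0,0],[36,0,0,0,0,0],[36,0,0,0,0,0],[36,0,0,0,0,0],[0,0,0,0,0,0],[0,0,0,0,0,0]]'
python3 -m creep '[[0,0,8,0,0,0],[0,0,8,0,0,0],[0,0,8,0,0,0],[0,0,5,0,0,0],[0,0,5,0,0,0],[0,0,5,0,0,0],[0,0,5,0,0,0],[0,0,5,0,0,0],[0,0,5,0,0,0],[0,0,5,0,0,0],[0,0,5,0,0,0],[0,0,4,0,0,0],[0,0,0,0,0,0],[0,0,0,0,0,0]]'
python3 - <<'E'
from cell import vision
import cv2
cv2.imwrite("pics/w2.png",vision.grab_frame("wrist"))
cv2.imwrite("pics/s2.png",vision.grab_frame("scene"))
E
```

```text
time: 3.53
tcp_pos: [0.4884, 0.2116, 0.0149]
orientation: [[-0.003, 0.999, 0.053], [-0.001, 0.053, -0.999], [-1.0, -0.003, 0.0]]
ft_force: [0.2, -0.2, 0.5]
opening: 0.601
time: 4.7
tcp_pos: [0.4928, 0.1435, 0.0153]
orientation: [[0.0, 0.999, 0.055], [-0.0, 0.055, -0.999], [-1.0, 0.0, 0.0]]
ft_force: [-0.5, 0.3, -0.1]
opening: 0.598
```

View pics/w2.png

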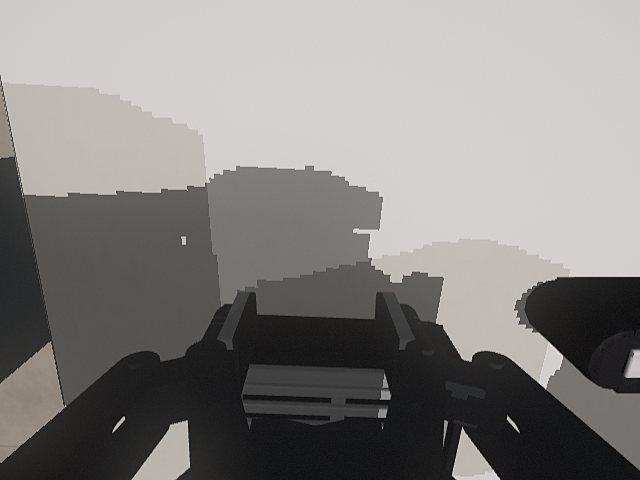

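View pics/s2.png

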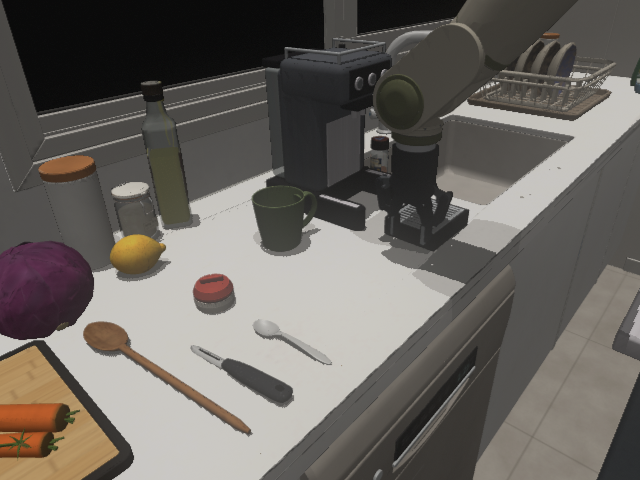

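```bash
python3 -m creep '[[0,0,3,0,0,0],[0,0,3,0,0,0],[0,0,3,0,0,0],[0,0,2,0,0,0],[0,0,0,0,0,0]]'
python3 -m creep '[[0,0,-10,0,0,0],[0,0,-20,0,0,0],[0,0,-20,0,0,0],[-35,0,-20,0,0,0],[-35,0,-20,0,0,0],[-35,0,0,0,0,0],[-35,0,0,0,0,0],[-30,0,0,0,0,0],[0,0,0,0,0,0]]'
python3 - <<'E'
from cell import vision
import cv2
for n in("top","wrist","scene"): cv2.imwrite(f"pics/{n}3.png",vision.grab_frame(n))
E
```

```text
time: 5.22
tcp_pos: [0.4933, 0.1324, 0.0153]
orientation: [[0.0, 0.999, 0.055], [-0.0, 0.055, -0.999], [-1.0, 0.0, 0.0]]
ft_force: [-0.4, 0.3, 0.4]
opening: 0.601
time: 5.97
tcp_pos: [0.4904, 0.2241, 0.1915]
orientation: [[0.011, 0.998, 0.056], [0.002, 0.056, -0.998], [-1.0, 0.011, -0.002]]
ft_force: [0.3, -0.8, 0.9]
opening: 0.598
```

View pics/top3.png

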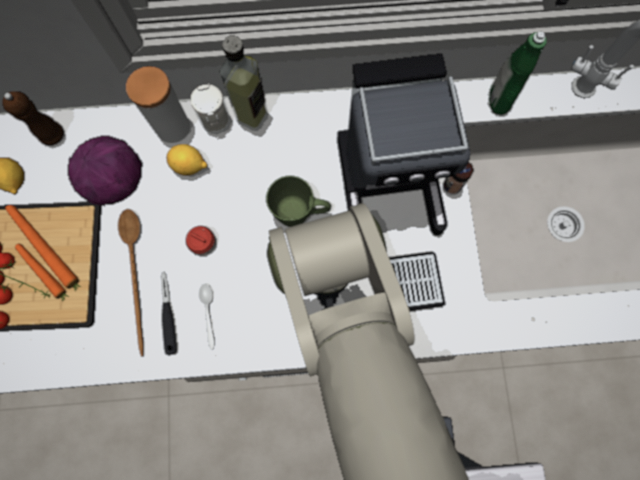

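View pics/wrist3.png

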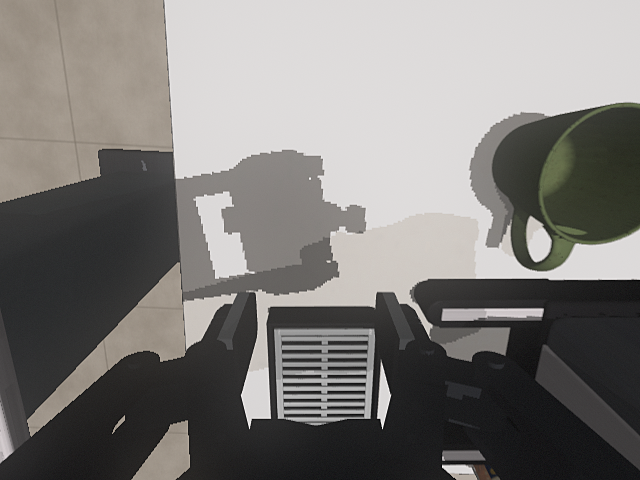

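View pics/scene3.png

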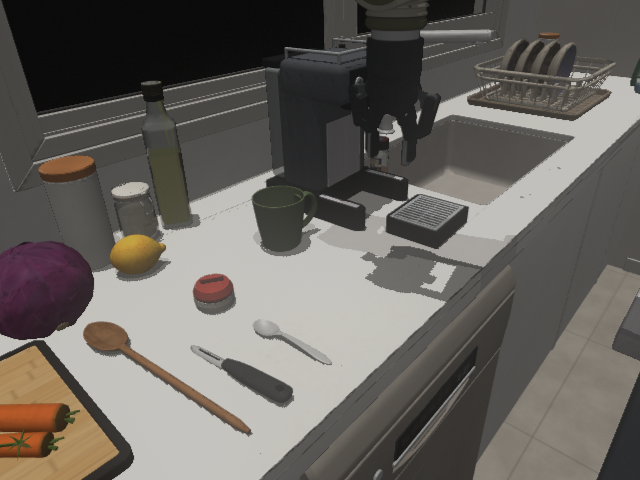

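```bash
python3 -m creep '[[0,0,0,-6.92,0,0],[0,0,0,-6.92,0,0],[0,0,0,-6.92,0,0],[0,0,0,-6.92,0,0],[0,0,0,-6.92,0,0],[0,0,0,-6.92,0,0],[0,0,0,-6.92,0,0],[0,0,0,-6.92,0,0],[0,0,0,-6.92,0,0],[0,0,0,-6.92,0,0],[0,0,0,-6.92,0,0],[0,0,0,-6.92,0,0],[0,0,0,-6.96,0,0],[-10,-28,-18,0,0,0],[-10,-28,-18,0,0,0],[-10,-28,-18,0,0,0],[-10,-28,-18,0,0,0],[-10,-28,-18,0,0,0],[0,-28,-18,0,0,0]]' 0.85
python3 -m creep '[[0,0,0,0,0,0],[0,0,0,0,0,0],[0,0,0,0,0,0]]'
python3 - <<'E'
from cell import vision
import cv2,numpy as np
m=vision.camera_model("wrist");np.savez("w4.npz",**{k:np.array(v) for k,v in m.items()})
for n in("wrist","scene"): cv2.imwrite(f"pics/{n}4.png",vision.grab_frame(n))
E
```

```text
time: 7.7
tcp_pos: [0.3889, 0.0482, 0.2354]
orientation: [[0.0, -0.055, 0.998], [-0.0, 0.998, 0.055], [-1.0, -0.0, 0.0]]
ft_force: [1.2, -1.1, -0.1]
opening: 0.849
time: 7.95
tcp_pos: [0.3897, 0.0494, 0.2345]
orientation: [[-0.002, -0.054, 0.999], [0.001, 0.999, 0.054], [-1.0, 0.001, -0.002]]
ft_force: [-0.0, 0.1, -0.2]
opening: 0.851
```

View pics/wrist4.png

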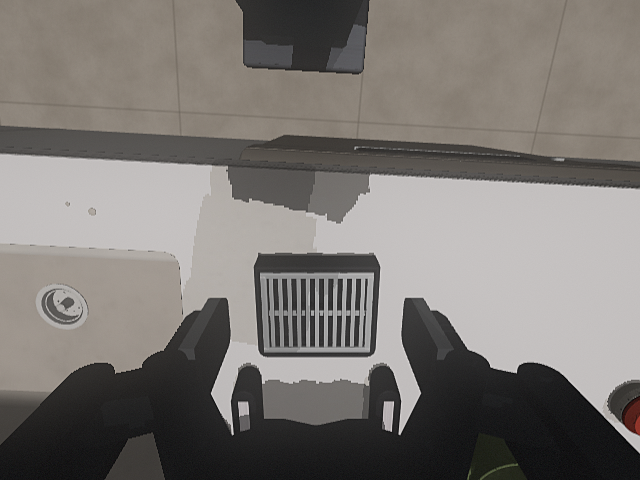

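View pics/scene4.png

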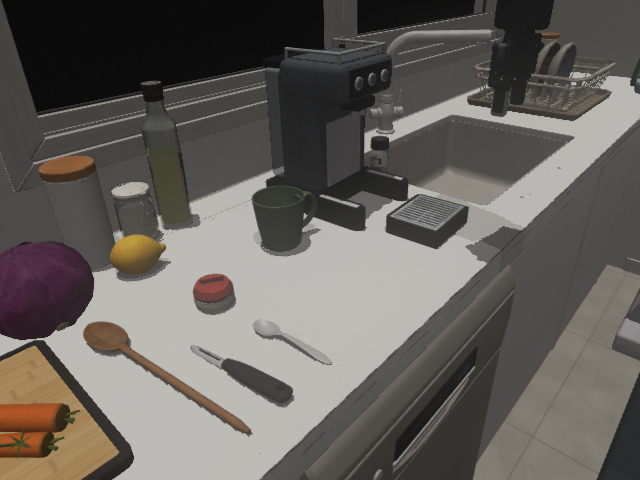

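```bash
python3 - <<'E'
from fit import *
a=cv2.imread("pics/wrist4.png")[240:435,225:410]
cv2.imwrite("pics/w4c.png",cv2.resize(cv2.convertScaleAbs(a,alpha=1.3,beta=10),None,fx=3,fy=3,interpolation=cv2.INTER_CUBIC))
E
```

```text
(no output)
```

View pics/w4c.png

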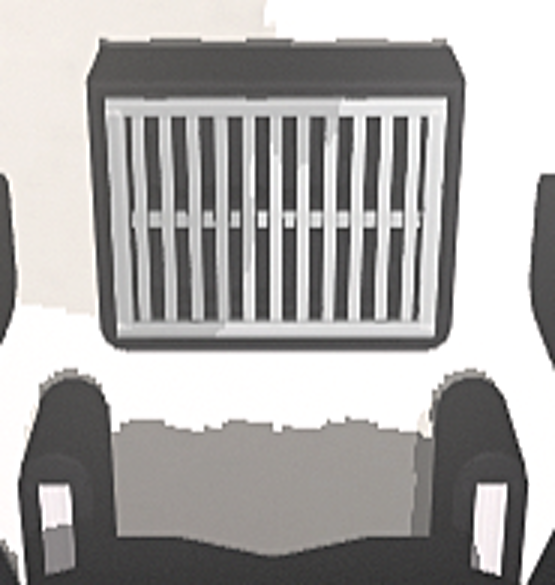

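```bash
python3 - <<'E'
from fit import *
W=lambda p:unc(p,(225,240),3)
m=dict(np.load("w4.npz"))
def F(items,p0):
    f=lambda p:np.concatenate([[cv2.pointPolygonTest(hull(s,p,m),(float(a),float(b)),True) for a,b in W(q)] for s,q in items])
    r=least_squares(f,p0,x_scale=[.01,.01,.05],diff_step=1e-3,loss="soft_l1"); print(np.round(r.x,4),np.round(f(r.x),1)); return r.x
tr=F([(TR,[(120,40),(270,40),(430,40),(90,76),(97,190),(101,280),(130,350),(275,350),(420,349),(452,290),(457,200),(465,82)])],[.5,.05,.055])
ma=F([(ARM(-1),[(70,372),(37,420),(20,480),(109,420),(112,500)]),(ARM(1),[(472,372),(509,420),(527,480),(433,420),(431,470)])],[.703,.067,.053])
print(rel(tr,ma))
c=-.1*1; d=rel(np.array([.3897,.0494,0]),ma); print("tcp in mach",d,"tool yaw err",np.degrees(.054-ma[2]))
a=cv2.imread("pics/wrist4.png")[240:435,225:410];a=cv2.resize(a,None,fx=3,fy=3)
for s,p in((TR,tr),(ARM(1),ma),(ARM(-1),ma)): draw(a,s,p,m,np.array([225,240]),3)
cv2.imwrite("pics/w4f.png",a)
# scene check
s=cv2.imread("pics/scene4.png"); es=edges(s,(380,188,476,252),th=110); t2,r=fit([(TR,"scene",es)],[.49,.05,.05]); print("scene",t2,abs(r).max())
E
```

```text
[0.5066 0.0579 0.0546] [ 0.1  0.4  0.3 -1.3  1.7  1.4 -0.1 -0.1  0.2  1.2  1.3 -1. ]
[0.7014 0.0665 0.0518] [-0.2  1.5  1.6 -0.2  0.2 -0.4  0.6  0.3 -0.7 -0.4]
(np.float64(-194.9803723947846), np.float64(1.5237792573748534), np.float64(0.15701303869548697))
tcp in mach (np.float64(-312.13408731591926), np.float64(-0.9256742137248932), np.float64(-2.970718153287356)) tool yaw err 0.12325394041908966
scene [0.50935585 0.0533344  0.02788988] 9.70259216753404
```

View pics/w4f.png

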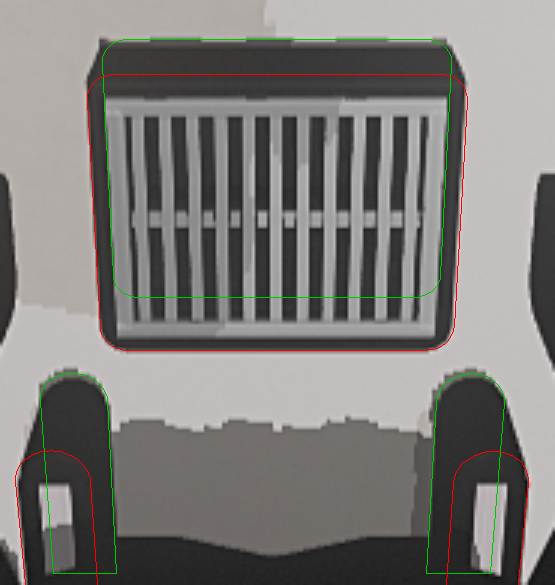

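The wrist picture fits well: the tray is 1.5 mm off the bay line and turned 0.2°. The head overhangs the bay, so I'll lean the tool back 20° before descending and pushing.

```bash
python3 -m creep '[[0,0,0,0,-5,0],[0,0,0,0,-5,0],[0,0,0,0,-5,0],[0,0,0,0,-5,0],[30,0,-10.9,0,0,0],[30,0,-10.9,0,0,0],[30,0,-10.9,0,0,0],[30,0,-10.9,0,0,0],[30,0,-10.9,0,0,0],[30,0,-10.9,0,0,0],[20,0,-7.3,0,0,0],[0,0,0,0,0,0],[0,0,0,0,0,0]]'
```

```text
time: 9.13
tcp_pos: [0.3895, 0.0498, 0.0219]
orientation: [[0.339, -0.056, 0.939], [0.02, 0.998, 0.052], [-0.941, 0.001, 0.339]]
ft_force: [0.6, 0.3, 1.0]
opening: 0.848
```

```bash
python3 -m creep '[[13.2,0,-4.8,0,0,0],[0,0,0,0,0,0],[3.4,0,9.4,0,0,0],[3.4,0,9.4,0,0,0],[3.4,0,9.4,0,0,0],[2.05,0,5.64,0,0,0],[2.05,0,5.64,0,0,0],[2.05,0,5.64,0,0,0],[2.05,0,5.64,0,0,0],[2.05,0,5.64,0,0,0],[0,0,0,0,0,0]]'
python3 - <<'E'
from cell import vision
import cv2,numpy as np
for n in("wrist","scene"): cv2.imwrite(f"pics/{n}5.png",vision.grab_frame(n))
E
```

```text
time: 10.05
tcp_pos: [0.4511, 0.0523, 0.0096]
orientation: [[0.344, -0.055, 0.938], [0.018, 0.998, 0.052], [-0.939, -0.001, 0.344]]
ft_force: [-0.4, -0.4, -0.2]
opening: 0.85
```

View pics/wrist5.png

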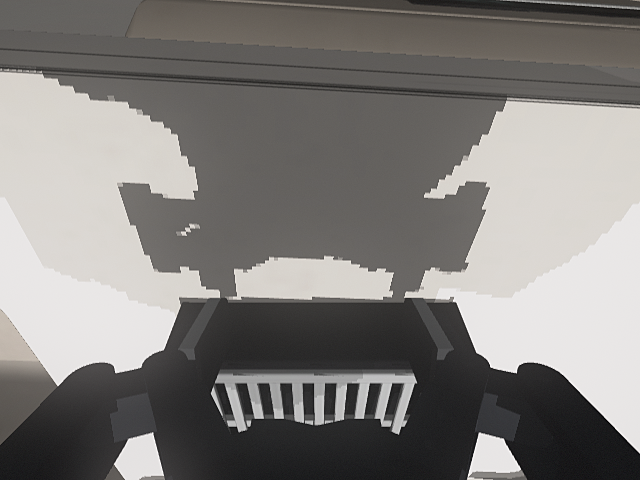

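View pics/scene5.png

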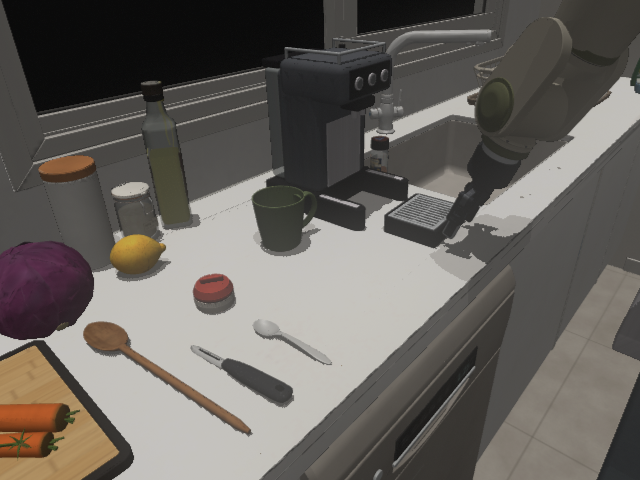

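```bash
python3 -m creep '[[2.05,0,5.64,0,0,0],[2.05,0,5.64,0,0,0],[2.05,0,5.64,0,0,0],[2.05,0,5.64,0,0,0],[2.05,0,5.64,0,0,0],[2.05,0,5.64,0,0,0]]'
python3 -m creep '[[2.05,0,5.64,0,0,0],[2.05,0,5.64,0,0,0],[2.05,0,5.64,0,0,0],[2.05,0,5.64,0,0,0]]'
python3 - <<'E'
from cell import vision
import cv2,numpy as np
for n in("top","scene"): cv2.imwrite(f"pics/{n}6.png",vision.grab_frame(n))
a=cv2.imread("pics/top6.png")[165:335,335:485];b=cv2.imread("pics/scene6.png")[160:270,285:485]
cv2.imwrite("pics/c6.png",np.vstack([cv2.resize(a,(400,453))[:300],cv2.resize(b,(400,220))]))
E
```

```text
time: 10.65
tcp_pos: [0.4863, 0.0544, 0.0085]
orientation: [[0.341, -0.055, 0.938], [0.019, 0.998, 0.052], [-0.94, 0.0, 0.342]]
ft_force: [-1.4, -0.3, 1.4]
opening: 0.852
time: 10.98
tcp_pos: [0.5102, 0.0557, 0.0085]
orientation: [[0.341, -0.055, 0.938], [0.019, 0.998, 0.052], [-0.94, 0.0, 0.342]]
ft_force: [-1.7, 0.3, -0.3]
opening: 0.846
```

View pics/c6.png

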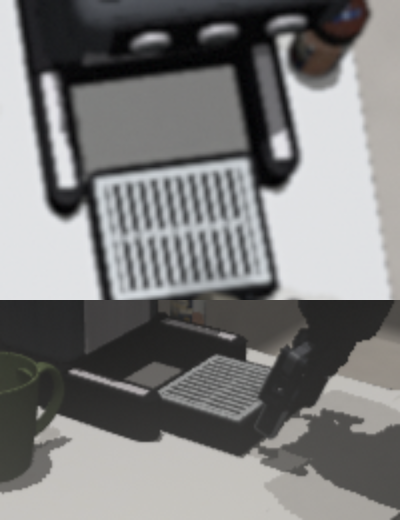

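The tray's back edge is inside the mouth with under 2 N of push, so it isn't jamming. I'll carry on.

```bash
python3 -m creep '[[2.05,0,5.64,0,0,0],[2.05,0,5.64,0,0,0],[2.05,0,5.64,0,0,0],[2.05,0,5.64,0,0,0],[2.05,0,5.64,0,0,0]]'
python3 -m creep '[[2.05,0,5.64,0,0,0],[2.05,0,5.64,0,0,0],[2.05,0,5.64,0,0,0],[1.37,0,3.76,0,0,0]]'
python3 -m creep '[[1.03,0,2.82,0,0,0],[1.03,0,2.82,0,0,0]]'
python3 -m creep '[[0.68,0,1.88,0,0,0],[0.68,0,1.88,0,0,0]]'
```

```text
time: 11.5
tcp_pos: [0.5402, 0.0573, 0.0085]
orientation: [[0.341, -0.055, 0.938], [0.019, 0.998, 0.051], [-0.94, 0.0, 0.342]]
ft_force: [-1.8, -0.3, -1.2]
opening: 0.85
time: 11.83
tcp_pos: [0.5623, 0.0585, 0.0086]
orientation: [[0.342, -0.055, 0.938], [0.019, 0.998, 0.052], [-0.94, -0.0, 0.342]]
ft_force: [-1.0, -0.3, -0.2]
opening: 0.853
time: 12.0
tcp_pos: [0.5678, 0.0589, 0.0085]
orientation: [[0.341, -0.055, 0.938], [0.019, 0.998, 0.052], [-0.94, 0.0, 0.342]]
ft_force: [-2.3, 0.9, -0.4]
opening: 0.849
time: 12.17
tcp_pos: [0.5716, 0.0591, 0.0085]
orientation: [[0.341, -0.055, 0.938], [0.019, 0.998, 0.052], [-0.94, 0.0, 0.342]]
ft_force: [-2.1, -0.2, -0.2]
opening: 0.848
```

```bash
python3 -m creep '[[0.68,0,1.88,0,0,0],[0.68,0,1.88,0,0,0]]'|grep -E "pos|force"
python3 -m creep '[[0.68,0,1.88,0,0,0],[0.34,0,0.94,0,0,0]]'|grep -E "pos|force"
python3 -m creep '[[0.34,0,0.94,0,0,0],[0.34,0,0.94,0,0,0]]'|grep -E "pos|force"
python3 - <<'E'
from cell import vision
import cv2,numpy as np
for n in("top","scene"): cv2.imwrite(f"pics/{n}7.png",vision.grab_frame(n))
a=cv2.imread("pics/top7.png")[165:335,335:485];b=cv2.imread("pics/scene7.png")[160:270,285:485]
cv2.imwrite("pics/c7.png",np.vstack([cv2.resize(a,(500,566))[:300],cv2.resize(b,(500,275))]))
E
```

```text
tcp_pos: [0.5756, 0.0593, 0.0086]
ft_force: [-0.7, 0.2, -0.2]
tcp_pos: [0.5787, 0.0595, 0.0086]
ft_force: [-1.6, -0.1, -0.8]
tcp_pos: [0.5805, 0.0596, 0.0086]
ft_force: [-1.7, -0.1, 0.4]
```

View pics/c7.png

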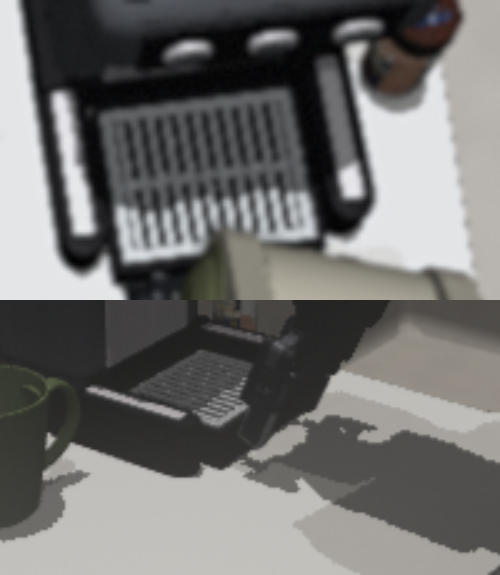

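The front edge still stands well proud of the noses, so I'll keep going in small steps until contact with the stop.

```bash
for i in 1; do python3 -m creep '[[0.68,0,1.88,0,0,0],[0.34,0,0.94,0,0,0]]'|grep -E "pos|force"
python3 -m creep '[[0.34,0,0.94,0,0,0],[0.34,0,0.94,0,0,0],[0.34,0,0.94,0,0,0]]'|grep -E "pos|force"
python3 -m creep '[[0.34,0,0.94,0,0,0],[0.34,0,0.94,0,0,0]]'|grep -E "pos|force"; done
```

```text
tcp_pos: [0.5837, 0.0597, 0.0086]
ft_force: [-1.0, -0.4, -0.2]
tcp_pos: [0.586, 0.0599, 0.0084]
ft_force: [-9.9, -3.2, 6.7]
tcp_pos: [0.5863, 0.0601, 0.008]
ft_force: [-24.3, -6.7, 18.6]
```

```bash
python3 -m creep '[[-2.05,0,-5.64,0,0,0],[-3.4,0,-9.4,0,0,0],[-6.8,0,-18.8,0,0,0],[-10,0,-28,0,0,0],[-10,0,-28,0,0,0],[-28,0,10,0,0,0],[-28,0,10,0,0,0],[-28,0,10,0,0,0],[-28,0,10,0,0,0],[-28,0,10,0,0,0],[-28,0,10,0,0,0],[-28,0,10,0,0,0],[0,0,0,0,0,0],[0,0,0,0,0,0],[0,0,0,0,0,0]]'
python3 - <<'E'
from cell import vision
import cv2,numpy as np
m=vision.camera_model("wrist");np.savez("w8.npz",**{k:np.array(v) for k,v in m.items()})
for n in("top","scene","wrist"): cv2.imwrite(f"pics/{n}8.png",vision.grab_frame(n))
a=cv2.imread("pics/top8.png")[165:335,335:485];b=cv2.imread("pics/scene8.png")[160:270,285:485]
cv2.imwrite("pics/c8.png",np.vstack([cv2.resize(a,(500,566))[:300],cv2.resize(b,(500,275))]))
E
```

```text
time: 14.6
tcp_pos: [0.4917, 0.0547, 0.2157]
orientation: [[0.341, -0.055, 0.938], [0.019, 0.998, 0.052], [-0.94, 0.0, 0.342]]
ft_force: [-0.4, -0.6, -0.2]
opening: 0.85
```

View pics/c8.png

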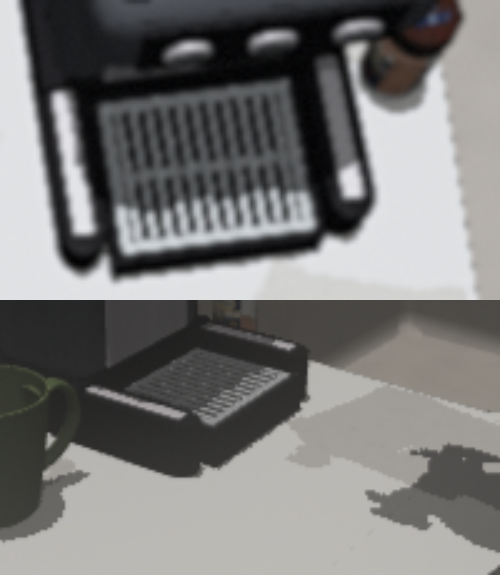

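View pics/wrist8.png

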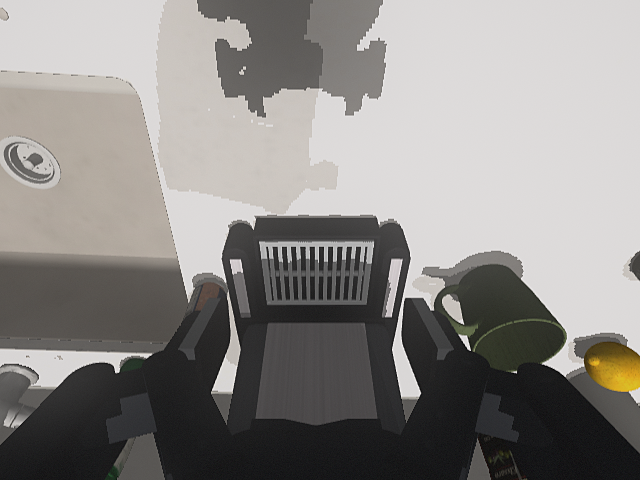

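View pics/top8.png

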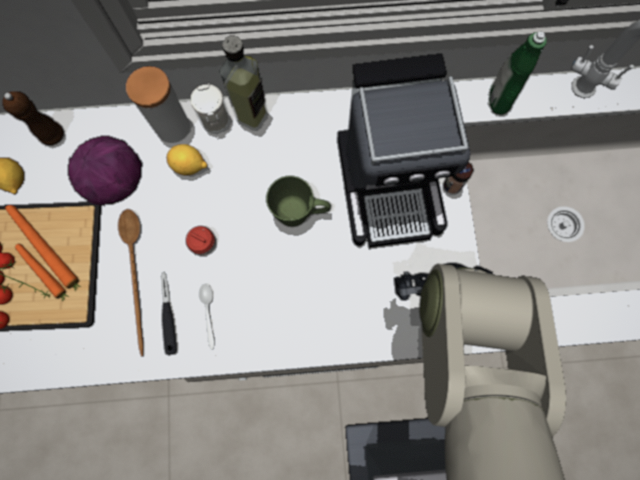

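View pics/scene8.png

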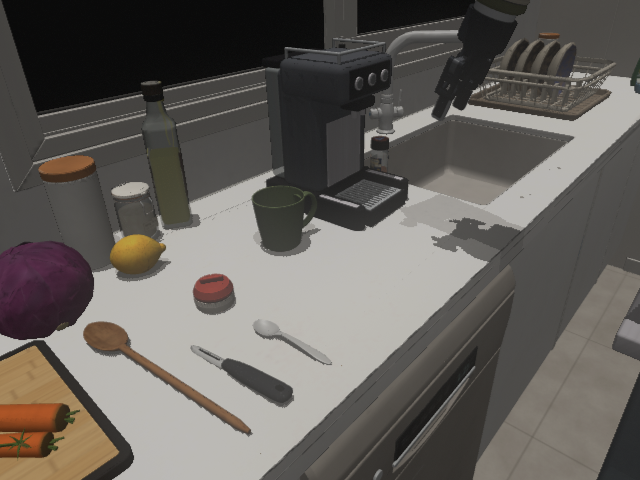

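```bash
python3 - <<'E'
from fit import *
a=cv2.imread("pics/wrist8.png")[200:340,215:415]
cv2.imwrite("pics/w8c.png",cv2.resize(cv2.convertScaleAbs(a,alpha=2.2,beta=20),None,fx=4,fy=4,interpolation=cv2.INTER_CUBIC))
E
```

```text
(no output)
```

View pics/w8c.png

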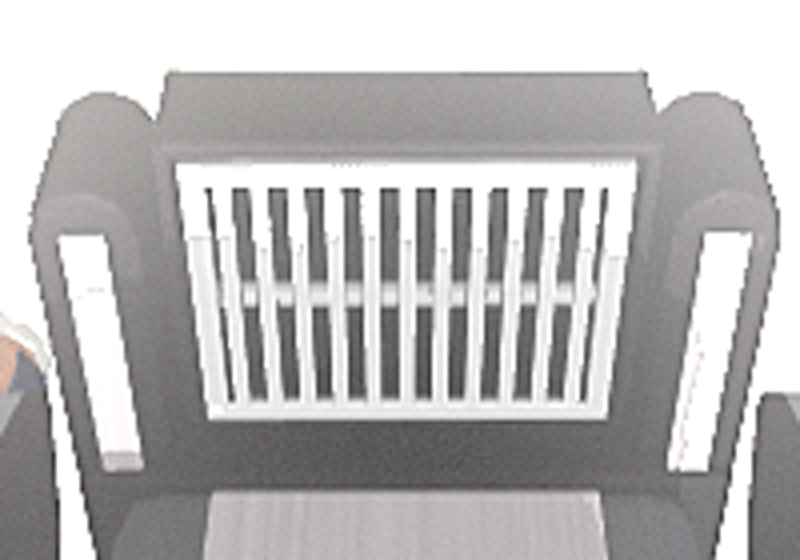

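```bash
python3 - <<'E'
from fit import *
m=dict(np.load("w8.npz"))
yaw=.053;u=np.array([np.cos(yaw),np.sin(yaw)]);v=np.array([-u[1],u[0]])
for n,p in dict(fl=(180,71.5),fr=(635,71.5),noseR=(105,93),noseL=(700,93)).items():
    X=ray(unc([p],(215,200),4)[0],0,m)[:2]; print(n,np.round([1e3*X@u,1e3*X@v],1))
W=lambda p:unc(p,(215,200),4)
E
```

```text
fl [597.  -31.1]
fr [596.7  92. ]
noseR [604.2 -52.3]
noseL [603.9 110.4]
```

The front edge reads 7.2 mm proud against 6 mm nominal, with about ±1 mm of pixel uncertainty, and it is parallel. I'll repeat the push once to confirm it is on the hard stop.

```bash
python3 -m creep '[[28,0,-10,0,0,0],[28,0,-10,0,0,0],[28,0,-10,0,0,0],[28,0,-10,0,0,0],[28,0,-10,0,0,0],[28,0,-10,0,0,0],[28,0,-10,0,0,0],[0,0,0,0,0,0],[9,0,24.7,0,0,0],[9,0,24.7,0,0,0],[6,0,16.5,0,0,0],[2.4,0,6.6,0,0,0],[0,0,0,0,0,0]]'|grep -E "pos|force"
python3 -m creep '[[1.37,0,3.76,0,0,0],[0.68,0,1.88,0,0,0]]'|grep -E "pos|force"
```

```text
tcp_pos: [0.5713, 0.059, 0.0092]
ft_force: [0.0, 0.2, -0.3]
tcp_pos: [0.5756, 0.0594, 0.0084]
ft_force: [-0.3, 0.5, -0.4]
```

```bash
python3 -m creep '[[1.37,0,3.76,0,0,0],[1.03,0,2.82,0,0,0],[0,0,0,0,0,0]]'|grep -E "pos|force"
python3 -m creep '[[0.34,0,0.94,0,0,0],[0.34,0,0.94,0,0,0],[0,0,0,0,0,0]]'|grep -E "pos|force"
python3 -m creep '[[0.34,0,0.94,0,0,0],[0.34,0,0.94,0,0,0],[0,0,0,0,0,0]]'|grep -E "pos|force"
```

```text
tcp_pos: [0.5836, 0.0596, 0.0084]
ft_force: [0.7, 0.1, 0.5]
tcp_pos: [0.5852, 0.0598, 0.0081]
ft_force: [0.1, -0.3, -0.5]
tcp_pos: [0.586, 0.06, 0.0078]
ft_force: [-8.4, -2.7, 5.0]
```

```bash
python3 -m creep '[[0.34,0,0.94,0,0,0],[0.34,0,0.94,0,0,0]]'|grep -E "pos|force"
python3 -m creep '[[-2.05,0,-5.64,0,0,0],[-3.4,0,-9.4,0,0,0],[-6.8,0,-18.8,0,0,0],[-10,0,-28,0,0,0],[-10,0,-28,0,0,0],[-28,0,10,0,0,0],[-28,0,10,0,0,0],[-28,0,10,0,0,0],[-28,0,10,0,0,0],[-28,0,10,0,0,0],[-28,0,10,0,0,0],[-28,0,10,0,0,0],[0,0,0,0,0,0],[0,0,0,0,0,0],[0,0,0,0,0,0]]'
python3 - <<'E'
from fit import *
from cell import vision
for n in("top","wrist"): cv2.imwrite(f"pics/{n}9.png",vision.grab_frame(n))
a=cv2.imread("pics/wrist9.png")[200:340,215:415]
cv2.imwrite("pics/w9c.png",cv2.resize(cv2.convertScaleAbs(a,alpha=2.2,beta=20),None,fx=4,fy=4,interpolation=cv2.INTER_CUBIC))
t0=cv2.imread("pics/top0.png");t9=cv2.imread("pics/top9.png")
d=cv2.absdiff(t0,t9).max(2)
for n,(x0,y0,x1,y1) in dict(mug=(262,170,335,230),jar=(444,155,478,198),timer=(180,220,222,260),spoon=(192,278,222,352)).items(): print(n,d[y0:y1,x0:x1].max())
E
```

```text
tcp_pos: [0.5862, 0.0603, 0.0072]
ft_force: [-23.9, -4.4, 14.8]
time: 18.17
tcp_pos: [0.4922, 0.0548, 0.215]
orientation: [[0.34, -0.055, 0.939], [0.019, 0.998, 0.052], [-0.94, 0.0, 0.341]]
ft_force: [-0.9, -0.2, -0.1]
opening: 0.846
mug 15
jar 14
timer 14
spoon 15
```

View pics/w9c.png

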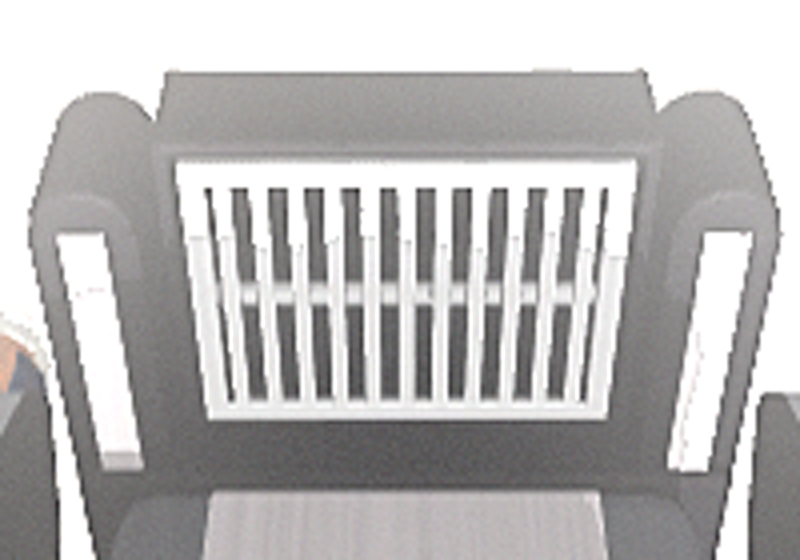

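The picture is unchanged: front edge at crop row 72, both noses at row 93, square and centred. The second push met the same hard stop, and the bystanders differ from the first picture only by noise.

```bash
python3 -c "
from cell import order; print(order.job_done())"
```

```text
the job is handed in; nothing more can be done
None
```

The drip tray is back in the machine, fully home against the stop as far as I can measure, and I have handed the job in at about 18 s. I pushed its left side with two part-open fingers until it was square and within about 1.5 mm of the bay's middle line. Then, with the tool leaned back 20° to clear the machine's head, I pushed its front edge through the gap. It slid in with about 2 N, so nothing jammed.

- **Stop:** two separate pushes met hard resistance at the same point, TCP x about 0.586 m, at roughly 24 N forward (about 28–31 N in all). The tray did not move between them.
- **Fit:** the last wrist picture shows the tray parallel to the machine and centred between the arms.
- **Slight disagreement:** the front edge measured 7.2 mm proud of the noses instead of 6 mm. I put that down to about 1 mm of pixel error.
- **Bystanders:** the mug, spice jar, timer and teaspoon match the first picture to within image noise.
- **Arm:** it was clear of everything when I handed in.

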